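Set the guarded tidy-up timer

TASK

Take the toy hammer off the timer's guard and lay it, without dropping it, inside the lost-property tray. Then flip the clear guard up, wind the dial clockwise past its top mark (60), turn it back down to 30 minutes, and shut the guard fully again; leave the other toys where they are.

Things in the scene. Friction and masses are not known exactly. Their poses are not given: they have to be found in the camera images.
- timer: wind-up minutes timer in a white open-topped box on a 35 mm wooden block screwed to the bench, 117 mm tall in all. Origin: on the bench, below the dial's axis; x points away from the robot, y left. The box spans x -70..+80 and y -72..+72 mm (the block 12 mm more); the recess inside its 6 mm walls spans x -64..+74, y -66..+66 mm; the dial plate's face is 85 mm above the bench.
- dial_centre (a point): point on the dial's axis, on the plate's face (85 mm above the bench), axes as the timer's. Thirteen marks on the plate round it, one each 5 minutes, 22.5 degrees apart, growing clockwise from above; long thick marks: 0 (front left, towards timer -x+y), 30 (straight back, +x) and 60, the top mark (front right, -x-y). A low hub (38 mm across, 5 mm tall) turns with the handle.
- dial (a joint): turn of the dial handle in rad, clockwise from above: 0 = 0 minutes, 0.0785 per minute, 2.356 = 30, 4.712 = 60 (top mark), stop at 5.0. Stays where it is left (friction 0.05 N m; runs down too slowly to matter). The pointer stands at 135 degrees (anticlockwise from timer +x) minus this angle.
- dial_pointer (a point): point in the nose of the dial handle's pointer, 34 mm from the axis, 12 mm above the plate; x axis: the pointer's direction. The handle is a black upright bar 10 mm wide across the axis, to 32 mm from the axis at its tail, to 31 mm (then a low nose to 39 mm) at its pointer end, 4 to 23 mm above the plate, white line on top of the pointer half. Pushing the bar's side turns it.
- guard (a joint): opening angle in rad of the clear guard over the timer: 0 = shut, 1.57 = upright, stop at 1.9 leaning back. A flat framed pane 152 mm long, 144 mm wide, 6 mm thick (117 to 123 mm above the bench when shut), hinged along the far edge of the box. Its stiff hinge holds it at any angle; 1 to 2 N at the lip moves it.
- guard_hinge (a point): middle of the guard's hinge line, which runs along timer y: 80 mm behind the dial's axis, 120 mm above the bench
- guard_lip (a point): middle of the front edge of the guard's lip, half-way through its 6 mm thickness. The lip is 50 mm wide and sticks out 25 mm past the box's front, 175 mm from the hinge line, clear below. Moves with the guard; x axis towards the hinge, z out of the guard's outer face.
- hammer_grip (a point): wooden toy hammer lying on the shut guard: head 40 mm wide and tall, 68 mm long along its own y; round handle 16 mm thick, running 118 mm along its own +x from the head, its axis 20 mm above what the hammer lies on. This point: on the handle's axis, 40 mm from the head's centre, 20 mm from the head's face. About 90 g, balances some 12 mm from the head's centre.
- tray: open plywood lost-property tray, fixed: 240 mm (its x) by 200 mm (its y), walls 50 mm tall and 7 mm thick, floor about 7 mm thick. Origin: underside, centre. To one side of the timer; the wand already lies in it, leaving the other long half free.
- crate: wooden crate full of blocks, 240 by 170 mm, about 105 mm tall, fixed, on the other side of the timer from the tray; not needed. Origin: underside, centre.
- drum_mid (a point): tin drum toy, upright cylinder 104 mm across, 84 mm tall; this point is its centre, 42 mm up; a bystander
- piggy_mid (a point): brown ceramic piggy bank, about 115 mm long (snout along its own +x), 76 mm wide, 90 mm tall; this point is 50 mm up; a bystander
- cup_mid (a point): small plastic tea cup, upright, mouth 72 mm across, 58 mm tall, small handle on its own +y; this point is 29 mm up; a bystander
- wand_mid (a point): toy wand lying flat in the tray along one long side, 200 mm long (own x from -100 to +99 mm) with a flat star 62 mm across at its own +x end, 12 mm thick; this point is 6 mm above the tray floor, on its stick; a bystander
- flask_mid (a point): drink bottle, upright, 62 mm across, 120 mm tall; this point is 60 mm up; a bystander
- car_mid (a point): small wooden toy car, 74 mm long along its own x, 44 mm wide, 40 mm tall; this point is 20 mm up; a bystander
Things that resemble listed ones, but are neither listed nor needed, are in the scene too. Of the things shaped like the part that bears hammer_grip, the wooden one is meant.

How it is judged:
By the outcome, as a careful person would: the job done as asked, in the order asked, and still so for the second after the job is handed in, with the robot touching nothing.
It also fails if it takes over 72 s, if anything falls off the work surface, if the arm or the gripper's body presses on something with over 40 N, if the wrist force passes 120 N, or if a joint passes its speed limit or range.

ROBOT

A 6-joint arm with a two-finger parallel gripper is mounted at the origin on the work surface. World frame = base frame: x ahead of the robot, y to its left, z up, the work surface at z = 0. Lengths are in m, angles in rad, forces in N, time in s.
With the tool pointing down it reaches from about 0.25 to 0.725 m from the base axis. Payload 4 kg.
Tool frame: the origin (TCP) lies on the centre line of the jaws, within the pads' length; the fingertips stand 17 mm ahead of it and the grasp point (between the pads) lies 2 mm behind it; z points along the fingers, y is the line along which they close (so a half turn about z gives the same grasp; the last joint's range is limited). The gripper opens to 85 mm and grips with 20 to 120 N. Pads are 22 mm wide; open, the fingers measure 114 mm over their backs; the gripper's body (76 mm by 85 mm) begins 54 mm behind the grasp point. The pads swing forward as they close: fully open they stand 13 mm farther back than shut.
Start: joints at [-1.247, 0.241, 0.005, 1.335, 0, 1.571], TCP at [0.159, -0.474, 0.248] pointing down, gripper open.
Joint ranges: [-2.72, 2.72], [-1.05, 1.87], [-1.09, 1.28], [-1.99, 2.15], [-1.42, 1.44], [-3.14, 3.14]. Speed limits (rad/s): [2.79, 2.79, 3.14, 3.14, 3.14, 3.14].

INTERFACE

Orientations are given as a unit quaternion [x, y, z, w].
In Python, from workcell import bot, camera, get_calibration gives the robot as it stands.
- The arm moves only by the tool apply_moves, never from a script. Its argument "steps" is a list of rows, each a list of 3 entries, a list of its own where there are three numbers: the shift along the tool's x, y, z as a fraction of full scale, then the turn, a rotation vector about the tool's x, y, z as a fraction of full scale, then the opening, from 0 (shut) to 1 (fully open). A call has exactly 8 rows; each row shifts and turns the commanded pose from where the row before left it, along the tool's axes as they then stand; what a row does not reach is not made up. Full scale, the value 1, is 20 cm for a shift and pi rad for a turn. A row lasts 1/12 s, in which the tool goes at most 41.7 mm and 7.16 degrees, less where a joint would pass 70% of its speed; a pose out of reach is approached as far as the arm can. A call with a number of a shift or a turn outside -1 to 1 is refused whole. A call with a gripper value outside its range is refused whole. The fingers move at their own pace and stop on an object; the grip force is fixed at half the most. Time passes only in rows, so rows that do not move let the fingers close, or fill a call up. It gives the time, the measured TCP pose, the force, the opening and the grip force at its end, in the units of the state.
- bot.get_obs(): the state, without advancing time (a new reading comes with each control period).
- camera(name): name is "scene" or "top"; returns (picture, depth): 384x512x3 uint8, red, green, blue; 384x512 float32, m along the optical axis (not along the pixel's ray), 0 where there is no reading.
- get_calibration(name): a dict with "fov_y" (degrees; the focal length in pixels is half the picture's height over the tangent of half this angle, whatever the lens; pixels are square), "cx", "cy" (the principal point, pixels), "rvec" (rotation vector, rad) and "tvec" (3), from world to camera coordinates, as OpenCV has them. Camera axes: x right, y down, z forward; pixel columns grow to the right and rows downward; lengths in m; the calibration is good to about 2 mm. A picture is of the moment at which its call begins. get_calibration takes no time and is no camera call.
- bot.job_done(): hands the job in; it is judged then, once.
The state is a dict: "clock": time; "joint_pos": joint angles; "joint_vel": joint speeds; "tau": joint torques, N m; "eef_pos": TCP position; "tool_rot": TCP orientation; "ft_force": force on the tool from outside, world axes, zero at the start; "ft_torque": the same for the moment, N m; "grip_width": finger opening in m; "grasp_force": force on a finger pad.
Only numpy, scipy, OpenCV 4.12 (cv2) and the standard library are available. Lean on these libraries where they do the work, as an engineer would, in place of code of your own. Each camera call takes 0.05 s, during which the arm holds its last target. There are 200 camera calls.

## Working session

There is one attempt and no reset: what is moved stays moved. The work goes in short steps, Python scripts to look and compute and a tool call to move; the robot and the scene stay as the last step left them, time stands still between calls to the robot, and variables do not carry over. Pictures are saved under pics/ and viewed, at most 10 in all, crops included, and the job is handed in when it is done.

Besides the shell and the picture viewer there is one more tool, called after "Request:" in YAML: its name, and indented under it one key for each argument. apply_moves: Moves the arm, as the interface text tells. Its arguments: {"type":"object","properties":{"steps":{"type":"array"}},"required":["steps"]}

```bash
mkdir -p pics
cat > h.py <<'E'
import numpy as np, cv2
from workcell import bot, camera, get_calibration
from scipy.spatial.transform import Rotation as R
def cal(n):
    c=get_calibration(n); f=192/np.tan(np.radians(c['fov_y'])/2)
    K=np.array([[f,0,c['cx']],[0,f,c['cy']],[0,0,1]]); return c,K,cv2.Rodrigues(np.array(c['rvec'],float))[0],np.array(c['tvec'],float)
def cloud(n,d):
    c,K,Rm,t=cal(n); v,u=np.mgrid[:384,:512]
    P=np.stack([(u-K[0,2])/K[0,0]*d,(v-K[1,2])/K[1,1]*d,d],-1); return (P-t)@Rm
def onplane(n,u,v,z):
    c,K,Rm,t=cal(n); r=Rm.T@np.array([(u-K[0,2])/K[0,0],(v-K[1,2])/K[1,1],1]); o=-Rm.T@t
    return o+r*(z-o[2])/r[2]
def proj(n,p):
    c,K,Rm,t=cal(n); return cv2.projectPoints(np.array(p,float).reshape(-1,3),np.array(c['rvec'],float),t,K,None)[0][:,0]
def snap(n,name,crop=None,s=1.5):
    im,d=camera(n); np.savez(f'pics/{name}.npz',im=im,d=d)
    x=im[:,:,::-1]
    if crop: a,b,c,e=crop; x=x[b:e,a:c]
    cv2.imwrite(f'pics/{name}.png',cv2.resize(x,None,fx=s,fy=s,interpolation=cv2.INTER_CUBIC)); return im,d
E
python3 - <<'E'
from h import *
snap('top','t0');snap('scene','s0');print(bot.get_obs());print(get_calibration('top'),get_calibration('scene'))
E
```

```text
{'clock': 0.1, 'joint_pos': array([-1.24696036e+00,  2.41324785e-01,  3.88295877e-03,  1.33520516e+00,
        1.96810128e-05,  1.57078997e+00]), 'joint_vel': array([-1.70508094e-03, -1.33097212e-03,  1.71548228e-03, -9.86208849e-04,
        5.49898883e-05,  2.29568624e-05]), 'tau': array([-8.77482616e-04, -3.73137760e+01,  2.53010595e+01,  1.08430334e-02,
       -3.29546958e-05, -9.94072025e-07]), 'eef_pos': array([ 0.15894119, -0.47351186,  0.24751753]), 'tool_rot': array([ 9.86918964e-01,  1.61214461e-01, -1.39458981e-04, -9.14813028e-04]), 'ft_force': array([-0.36275384,  0.20175032, -0.50685275]), 'ft_torque': array([-0.02516112, -0.02478306, -0.04945135]), 'grasp_force': 0.0, 'grip_width': 0.08582190974938453}
{'fov_y': 54.30218660183753, 'cx': 255.20157257428514, 'cy': 190.24440056258413, 'rvec': array([ 2.0716644 , -2.15074495,  0.23054573]), 'tvec': array([0.00369392, 0.49673271, 1.03922107])} {'fov_y': 46.721540406279274, 'cx': 251.3690495596939, 'cy': 195.7935608719083, 'rvec': array([ 2.44774629,  0.73572899, -0.2156667 ]), 'tvec': array([-0.41749   , -0.19032189,  1.52798269])}
```

View pics/t0.png

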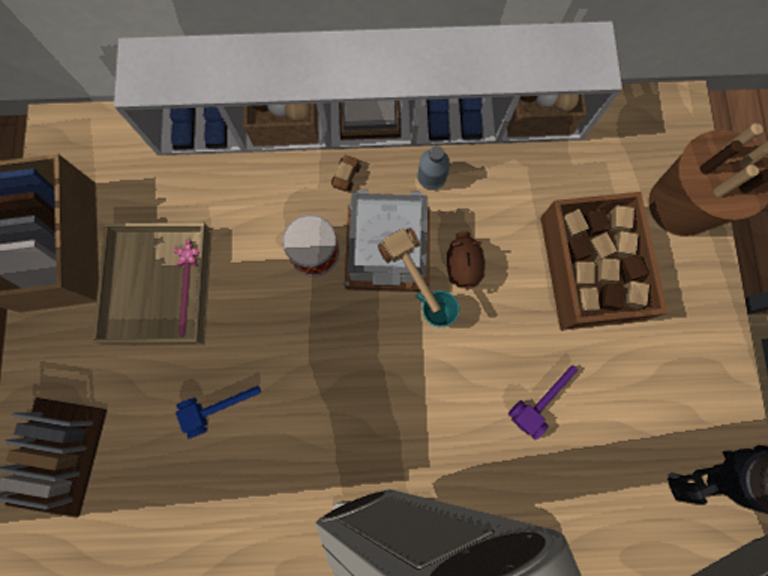

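View pics/s0.png

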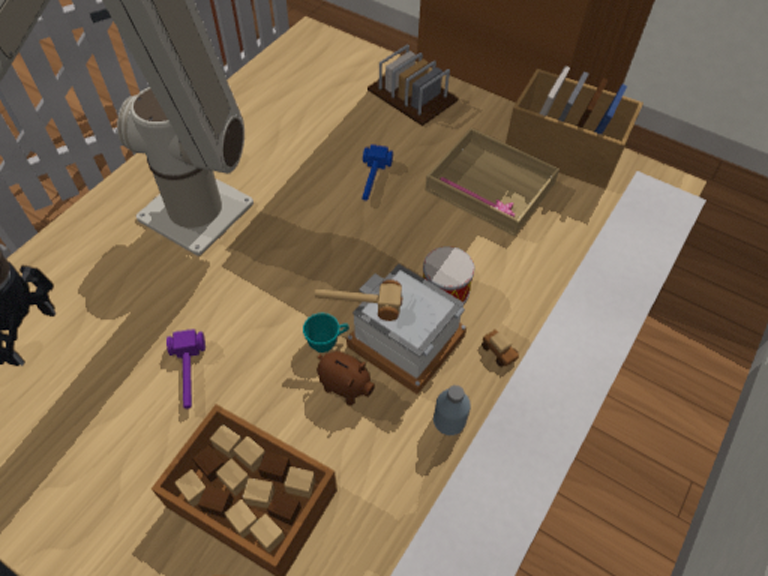

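Three hammers appear in the top picture: blue at (190,415), purple at (530,418), and wooden at (400,245) lying on the timer's guard. The wooden one fits the description. Its handle points towards front right, over the teal cup at (440,310). The tray is on the left at (153,283), with the wand on its right side. I'll confirm it in one crop and measure.

Run:
```python
from h import *
z=np.load('pics/t0.npz'); im,d=z['im'],z['d']; P=cloud('top',d)
cr=im[115:225,215:335,::-1]; cv2.imwrite('pics/c0.png',cv2.resize(cr,None,fx=5,fy=5,interpolation=cv2.INTER_CUBIC))
# hammer: points above guard
roi=np.zeros(d.shape,bool); roi[115:225,215:335]=1
h=roi&(P[...,2]>.128)&(P[...,2]<.18)
q=P[h]; vs,us=np.nonzero(h); print(len(q),us.min(),us.max(),vs.min(),vs.max(),np.percentile(q[:,2],[5,50,95]))
head=h&(P[...,2]>.153); hd=P[head]; print('head',len(hd),hd.mean(0),cv2.minAreaRect((hd[:,:2]*1000).astype(np.float32)))
ha=h&(P[...,2]<.151)&(P[...,2]>.135); hh=P[ha]; print('handle',len(hh),hh.min(0),hh.max(0), cv2.fitLine(hh[:,:2].astype(np.float32),2,0,.001,.001).ravel())
g=roi&(abs(P[...,2]-.122)<.006); gg=P[g]; print('guard',len(gg),cv2.minAreaRect((gg[:,:2]*1000).astype(np.float32)),gg[:,2].mean())
# tray rim
tr=(P[...,2]>.043)&(P[...,2]<.058); tr[:,:60]=0; tr[:,145:]=0; tr[:140]=0;tr[235:]=0
t=P[tr]; print('tray',len(t),cv2.minAreaRect((t[:,:2]*1000).astype(np.float32)))
for n,b in dict(drum=(185,140,230,185),piggy=(295,150,325,195),cup=(275,190,310,220),flask=(275,95,302,128)).items():
    p=P[b[1]:b[3],b[0]:b[2]].reshape(-1,3); p=p[p[:,2]>.03]; print(n,p.min(0),p.max(0))
```

```text
660 252 293 152 208 [0.14261504 0.15333638 0.1638279 ]
head 335 [ 0.54903503 -0.04485812  0.16065319] ((532.2704467773438, -54.35227966308594), (80.1738052368164, 67.29156494140625), 27.827144622802734)
handle 273 [ 0.42595894 -0.11264312  0.13526223] [ 0.58005983 -0.00804723  0.15098969] [ 0.85933304  0.5114164   0.48815113 -0.07477894]
guard 2399 ((572.7633056640625, -26.63658905029297), (143.7829132080078, 181.14178466796875), 86.29073333740234) 0.12200711938092701
tray 780 ((523.124267578125, 441.01123046875), (203.3833465576172, 238.8549346923828), 88.05636596679688)
drum [ 0.26636443 -0.00508466  0.03011271] [0.63448767 0.17339108 1.12060769]
piggy [ 0.26636443 -0.21517219  0.04097973] [ 0.59833037 -0.00508466  1.12060769]
cup [ 0.26636443 -0.17279665  0.03027752] [ 0.49905816 -0.00508466  1.12060769]
flask [ 0.26636443 -0.15640341  0.03075324] [ 0.76687238 -0.00508466  1.12060769]
```

View pics/c0.png

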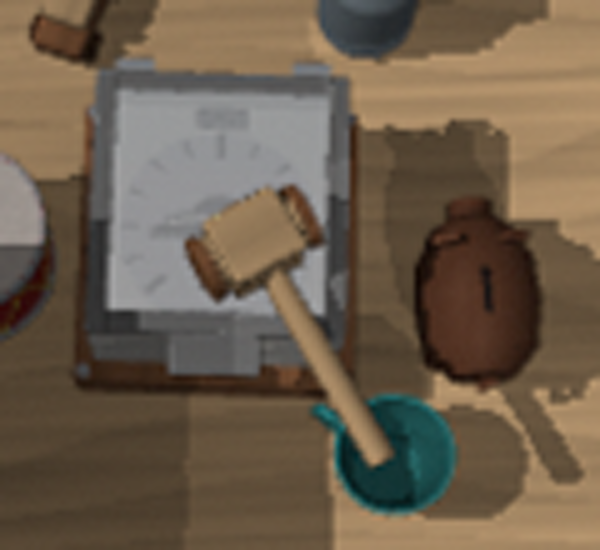

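The crop confirms it: the hammer with the pale wood head and plain handle lies on the guard, head at (255,240) and handle tip at (378,460). The 30 mark is at (221,147) and the dial pointer shows dimly to the left. Next I'll compute the poses and the deltas for the first moves.

```bash
cat >> h.py <<'E'
def down(psi):
    c,s=np.cos(np.radians(psi)),np.sin(np.radians(psi)); return R.from_matrix(np.array([[c,s,0],[s,-c,0],[0,0,-1]]).astype(float))
def go(p,psi=None,Rt=None,cur=None):
    "deltas in units of full scale: shift in present tool axes, turn; then shift if turned first"
    o=bot.get_obs(); Rc=R.from_quat(o['tool_rot']); d=np.array(p)-o['eef_pos']
    Rt=Rt if Rt is not None else (down(psi) if psi is not None else Rc)
    x=Rc.as_matrix()[:,0]
    print('t',round(o['clock'],2),'pos',o['eef_pos'].round(4),'yaw',np.degrees(np.arctan2(x[1],x[0])).round(1),'w',round(o['grip_width'],4),'gf',round(o['grasp_force'],1),'F',o['ft_force'].round(1))
    print(' shift now',(Rc.inv().apply(d)/.2).round(3),'turn',((Rc.inv()*Rt).as_rotvec()/np.pi).round(4),'shift after turn',(Rt.inv().apply(d)/.2).round(3))
E
python3 - <<'E'
from h import *
c2=lambda x,y:(215+x/5,115+y/5)
for n,(x,y,z) in dict(base=(277,283,.151),tip=(378,452,.151),headA=(195,237,.163),hc=(254,240,.163),ca=(207,233,.163),cb=(268,190,.163),cc=(305,243,.163),cd=(240,293,.163),m30=(221,147,.085),m0=(153,285,.085),lipL=(170,376,.123),lipR=(258,372,.123),bl=(75,386,.035),br=(350,392,.035)).items(): print(n,onplane('top',*c2(x,y),z).round(4))
z=np.load('pics/t0.npz');P=cloud('top',z['d'])
for n,b,z0,z1 in (('drum',(185,140,230,185),.06,.1),('piggy',(295,150,325,195),.05,.11),('cup',(275,190,310,220),.04,.07),('flask',(275,95,302,128),.08,.13),('wandtray',(115,155,138,228),.008,.03),('car',(218,100,242,130),.02,.05)):
    p=P[b[1]:b[3],b[0]:b[2]].reshape(-1,3); p=p[(p[:,2]>z0)&(p[:,2]<z1)]; print(n,p.min(0).round(3),p.max(0).round(3))
go([.505,-.067,.25],30.7)
E
```

```text
base [ 0.5249 -0.0566  0.151 ]
tip [ 0.4312 -0.1054  0.151 ]
headA [ 0.5486 -0.0135  0.163 ]
hc [ 0.5458 -0.0448  0.163 ]
ca [ 0.5506 -0.02    0.163 ]
cb [ 0.5733 -0.0535  0.163 ]
cc [ 0.5431 -0.0719  0.163 ]
cd [ 0.517  -0.0362  0.163 ]
m30 [ 0.6254 -0.0313  0.085 ]
m0 [0.544  0.0108 0.085 ]
lipL [0.4822 0.0026 0.123 ]
lipR [ 0.4826 -0.0454  0.123 ]
bl [0.4973 0.0598 0.035 ]
br [ 0.4876 -0.1029  0.035 ]
drum [0.533 0.072 0.06 ] [0.634 0.173 0.09 ]
piggy [ 0.48  -0.215  0.05 ] [ 0.598 -0.13   0.092]
cup [ 0.412 -0.173  0.041] [ 0.492 -0.081  0.064]
flask [ 0.712 -0.155  0.08 ] [ 0.76  -0.101  0.123]
wandtray [0.405 0.339 0.008] [0.632 0.413 0.03 ]
car [0.71  0.026 0.02 ] [0.786 0.08  0.044]
t 0.1 pos [ 0.1589 -0.4735  0.2475] yaw 18.6 w 0.0858 gf 0.0 F [-0.4  0.2 -0.5]
 shift now [ 2.287 -1.376 -0.01 ] turn [-0.0006 -0.0001 -0.0675] shift after turn [ 2.526 -0.864 -0.012]
```

Request:
apply_moves:
  steps:
    - [[0,0,0],[0,0,-0.0275],1]
    - [[0.1,-0.04,0],[0,0,-0.0275],1]
    - [[0.19,-0.073,0],[0,0,0],1]
    - [[0.19,-0.073,0],[0,0,0],1]
    - [[0.19,-0.073,0],[0,0,0],1]
    - [[0.19,-0.073,0],[0,0,0],1]
    - [[0.19,-0.073,0],[0,0,0],1]
    - [[0.19,-0.073,0],[0,0,0],1]

```text
clock: 0.77
eef_pos: [0.3335, -0.2713, 0.2481]
tool_rot: [0.969, 0.245, -0.0, -0.0]
ft_force: [0.9, -0.5, 0.8]
grip_width: 0.0857
grasp_force: 0.0
```

Request:
apply_moves:
  steps:
    - [[0.19,-0.073,0],[0,0,0],1]
    - [[0.19,-0.073,0],[0,0,0],1]
    - [[0.19,-0.073,0],[0,0,0],1]
    - [[0.19,-0.073,0],[0,0,0],1]
    - [[0.19,-0.073,0],[0,0,0],1]
    - [[0.15,-0.06,0],[0,0,0],1]
    - [[0,0,0],[0,0,0],1]
    - [[0,0,0],[0,0,0],1]

```text
clock: 1.43
eef_pos: [0.4863, -0.092, 0.2475]
tool_rot: [0.969, 0.248, -0.001, -0.0]
ft_force: [-0.7, -0.3, -0.8]
grip_width: 0.0853
grasp_force: 0.0
```

Run:
```python
from h import *
go([.508,-.0655,.145],28.5); print(bot.get_obs()['joint_pos'].round(2))
```

```text
t 1.43 pos [ 0.4863 -0.092   0.2475] yaw 28.7 w 0.0853 gf 0.0 F [-0.7 -0.3 -0.8]
 shift now [ 0.16  -0.064  0.512] turn [-0.0003  0.0005  0.0009] shift after turn [ 0.159 -0.065  0.512]
[-0.19  0.23 -0.01  1.33 -0.    2.45]
```

Request:
apply_moves:
  steps:
    - [[0.16,-0.064,0],[0,0,0],1]
    - [[0,0,0.15],[0,0,0],1]
    - [[0,0,0.15],[0,0,0],1]
    - [[0,0,0.1],[0,0,0],1]
    - [[0,0,0.07],[0,0,0],1]
    - [[0,0,0.042],[0,0,0],1]
    - [[0,0,0],[0,0,0],1]
    - [[0,0,0],[0,0,0],0]

```text
clock: 2.1
eef_pos: [0.5075, -0.0679, 0.1461]
tool_rot: [0.97, 0.245, -0.0, -0.0]
ft_force: [0.4, -0.3, -0.3]
grip_width: 0.0754
grasp_force: 0.0
```

Request:
apply_moves:
  steps:
    - [[0,0,0],[0,0,0],0]
    - [[0,0,0],[0,0,0],0]
    - [[0,0,0],[0,0,0],0]
    - [[0,0,0],[0,0,0],0]
    - [[0,0,0],[0,0,0],0]
    - [[0,0,0],[0,0,0],0]
    - [[0,0,0],[0,0,0],0]
    - [[0,0,0],[0,0,0],0]

```text
clock: 2.77
eef_pos: [0.5082, -0.0671, 0.1464]
tool_rot: [0.969, 0.246, 0.0, 0.0]
ft_force: [0.0, -1.8, 4.1]
grip_width: 0.0138
grasp_force: 58.4
```

Run:
```python
from h import *
go([.508,-.0655,.26],28.5)
snap('top','c1',(215,115,335,225),4)
```

```text
t 2.77 pos [ 0.5082 -0.0671  0.1464] yaw 28.5 w 0.0138 gf 58.4 F [ 0.  -1.8  4.1]
 shift now [ 0.003 -0.007 -0.568] turn [ 0.0002 -0.0002 -0.0003] shift after turn [ 0.003 -0.007 -0.568]
```

View pics/c1.png

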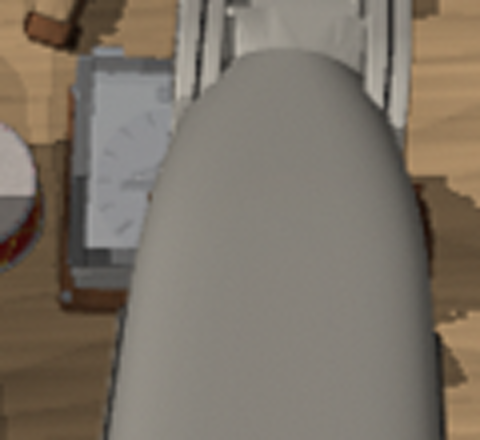

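Request:
apply_moves:
  steps:
    - [[0,0,-0.15],[0,0,0],0]
    - [[0,0,-0.2],[0,0,0],0]
    - [[0,0,-0.2],[0,0,0],0]
    - [[0.095,-0.176,0],[0,0,0.0333],0]
    - [[0.077,-0.185,0],[0,0,0.0333],0]
    - [[0.057,-0.192,0],[0,0,0.0333],0]
    - [[0.036,-0.197,0],[0,0,0.0333],0]
    - [[0.016,-0.2,0],[0,0,0.0333],0]

```text
clock: 3.48
eef_pos: [0.5128, 0.0638, 0.2561]
tool_rot: [0.998, 0.046, -0.004, -0.031]
ft_force: [0.4, -1.4, -1.1]
grip_width: 0.0141
grasp_force: 58.9
```

Request:
apply_moves:
  steps:
    - [[0,-0.2,0],[0,0,0],0]
    - [[0,-0.2,0],[0,0,0],0]
    - [[0,-0.2,0],[0,0,0],0]
    - [[0,-0.2,0],[0,0,0],0]
    - [[0,-0.2,0],[0,0,0],0]
    - [[0,-0.2,0],[0,0,0],0]
    - [[0,-0.15,0],[0,0,0],0]
    - [[0,0,0],[0,0,0],0]

```text
clock: 4.15
eef_pos: [0.4948, 0.1926, 0.2855]
tool_rot: [0.987, 0.14, -0.014, -0.083]
ft_force: [0.6, 0.3, -0.4]
grip_width: 0.0141
grasp_force: 59.0
```

Run:
```python
from h import *
go([.5175,.485,.15],-2)
snap('top','t2',(0,60,256,252),3)
```

```text
t 4.15 pos [0.4948 0.1926 0.2855] yaw 16.2 w 0.0141 gf 59.0 F [ 0.6  0.3 -0.4]
 shift now [ 0.519 -1.241  0.895] turn [-0.0527  0.0101  0.1005] shift after turn [ 0.063 -1.465  0.678]
```

View pics/t2.png

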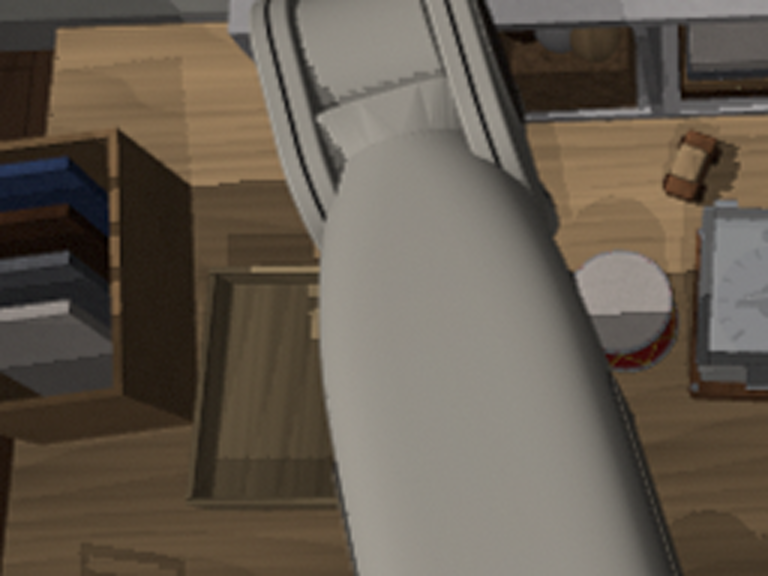

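The last joint ran into its range, so the tool tilted by about 10°. I'll turn the other way, which puts the head towards the robot and the handle away. That also lies better within reach.

Run:
```python
from h import *
print(bot.get_obs()['joint_pos'].round(3))
go([.45,.25,.25],57)
```

```text
[0.279 0.291 0.158 1.443 0.166 3.141]
t 4.2 pos [0.495  0.1913 0.2851] yaw 16.1 w 0.0139 gf 59.0 F [-0.6 -0.8 -2.1]
 shift now [-0.134 -0.31   0.231] turn [-0.0513 -0.0172 -0.2271] shift after turn [ 0.124 -0.348  0.175]
```

Request:
apply_moves:
  steps:
    - [[0,0,0],[-0.0086,-0.0029,-0.0379],0]
    - [[0,0,0],[-0.0086,-0.0029,-0.0379],0]
    - [[0,0,0],[-0.0086,-0.0029,-0.0379],0]
    - [[0,0,0],[-0.0086,-0.0029,-0.0379],0]
    - [[0,0,0],[-0.0086,-0.0029,-0.0379],0]
    - [[0,0,0],[-0.0086,-0.0029,-0.0379],0]
    - [[0,0,0],[0,0,-0.038],0]
    - [[0,0,0],[0,0,-0.038],0]

```text
clock: 4.87
eef_pos: [0.4949, 0.1898, 0.2847]
tool_rot: [0.814, 0.58, -0.001, 0.001]
ft_force: [1.1, 0.9, -0.8]
grip_width: 0.0139
grasp_force: 59.1
```

Request:
apply_moves:
  steps:
    - [[0,0,0],[0,0,-0.038],0]
    - [[0,0,0],[0,0,-0.038],0]
    - [[0,0,0],[0,0,-0.038],0]
    - [[0,0,0],[0,0,-0.038],0]
    - [[0,0,0],[0,0,-0.038],0]
    - [[0,0,0],[0,0,-0.038],0]
    - [[0,0,0],[0,0,-0.038],0]
    - [[0,0,0],[0,0,-0.038],0]

```text
clock: 5.53
eef_pos: [0.4952, 0.1893, 0.2846]
tool_rot: [0.457, 0.889, -0.001, 0.0]
ft_force: [0.3, 1.4, -1.4]
grip_width: 0.0139
grasp_force: 59.0
```

Run:
```python
from h import *
print(bot.get_obs()['joint_pos'].round(3))
go([.474,.486,.25],178)
```

```text
[ 0.366  0.29   0.165  1.447 -0.002  1.315]
t 5.53 pos [0.4952 0.1893 0.2846] yaw 125.6 w 0.0139 gf 59.0 F [ 0.3  1.4 -1.4]
 shift now [1.268 0.778 0.171] turn [-6.000e-04  1.000e-04 -2.911e-01] shift after turn [0.158 1.479 0.173]
```

Request:
apply_moves:
  steps:
    - [[0,0,0],[0,0,-0.0364],0]
    - [[0,0,0],[0,0,-0.0364],0]
    - [[0,0,0],[0,0,-0.0364],0]
    - [[0,0,0],[0,0,-0.0364],0]
    - [[0,0,0],[0,0,-0.0364],0]
    - [[0,0,0],[0,0,-0.0364],0]
    - [[0,0,0],[0,0,-0.0364],0]
    - [[0,0,0],[0,0,-0.0364],0]

```text
clock: 6.2
eef_pos: [0.4952, 0.1894, 0.2847]
tool_rot: [0.017, 1.0, -0.001, -0.0]
ft_force: [-0.2, 0.3, -1.3]
grip_width: 0.0138
grasp_force: 59.0
```

Request:
apply_moves:
  steps:
    - [[0,0.2,0.02],[0,0,0],0]
    - [[0,0.2,0.02],[0,0,0],0]
    - [[0,0.2,0.02],[0,0,0],0]
    - [[0,0.2,0.02],[0,0,0],0]
    - [[0,0.2,0.02],[0,0,0],0]
    - [[0,0.2,0.02],[0,0,0],0]
    - [[0,0.2,0.02],[0,0,0],0]
    - [[-0.015,0.083,0.02],[0,0,0],0]

```text
clock: 6.87
eef_pos: [0.5086, 0.4907, 0.2508]
tool_rot: [0.018, 1.0, -0.0, -0.001]
ft_force: [-1.0, 0.2, -1.3]
grip_width: 0.0137
grasp_force: 59.1
```

Run:
```python
from h import *
go([.5085,.4855,.034],178)
snap('scene','s2',(250,60,450,210),4)
```

```text
t 6.87 pos [0.5086 0.4907 0.2508] yaw 178.0 w 0.0137 gf 59.1 F [-1.   0.2 -1.3]
 shift now [-0.002 -0.026  1.084] turn [-0.0002 -0.0004 -0.0003] shift after turn [-0.    -0.026  1.084]
```

View pics/s2.png

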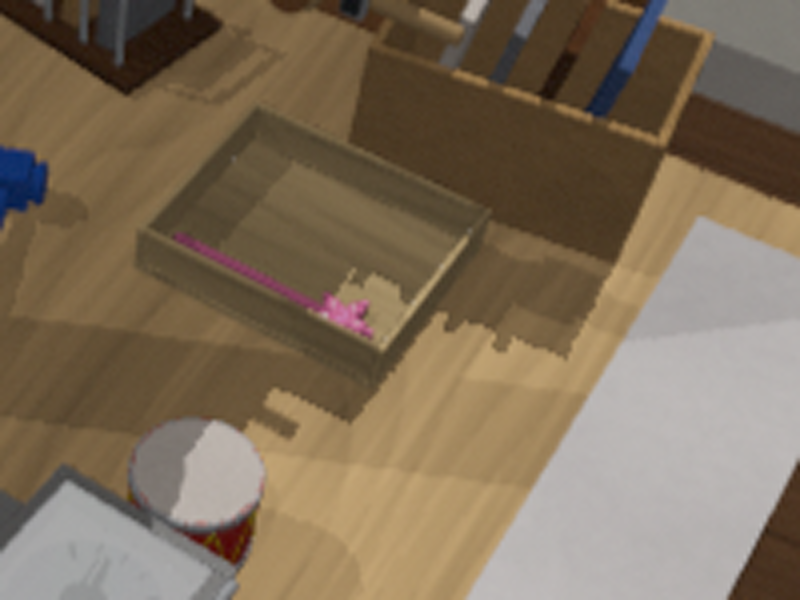

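The scene crop shows the free half of the tray clear and the wand along its near side. The hammer's handle tip shows at the top, around (430,20). I'll check how far the neighbouring book bin is before going down.

Run:
```python
from h import *
P=cloud('top',np.load('pics/t0.npz')['d'])
p=P[100:210,5:75].reshape(-1,3)
for a,b in((.06,.1),(.1,.14),(.14,.2),(.2,.3)):
    q=p[(p[:,2]>a)&(p[:,2]<b)]
    if len(q): print(a,b,len(q),q[:,1].min().round(3),q[q[:,1]<q[:,1].min()+.02].min(0).round(3),q.max(0).round(3))
```

```text
0.06 0.1 1144 0.56 [0.494 0.56  0.06 ] [0.755 0.705 0.1  ]
0.1 0.14 2042 0.559 [0.494 0.559 0.1  ] [0.755 0.699 0.14 ]
0.14 0.2 1341 0.562 [0.495 0.562 0.14 ] [0.752 0.674 0.187]
```

Request:
apply_moves:
  steps:
    - [[0,-0.064,0.1],[0,0,0],0]
    - [[0,0,0.18],[0,0,0],0]
    - [[0,0,0.18],[0,0,0],0]
    - [[0,0,0.18],[0,0,0],0]
    - [[0,0,0.18],[0,0,0],0]
    - [[0,0,0.12],[0,0,0],0]
    - [[0,0,0.06],[0,0,0],0]
    - [[0,0,0.04],[0,0,0],0]

```text
clock: 7.58
eef_pos: [0.5087, 0.4716, 0.0422]
tool_rot: [0.02, 1.0, -0.002, -0.001]
ft_force: [-1.2, 0.4, -0.3]
grip_width: 0.0138
grasp_force: 59.1
```

Run:
```python
from h import *
go([.5085,.478,.031],178)
```

```text
t 7.58 pos [0.5087 0.4716 0.0422] yaw 177.7 w 0.0138 gf 59.1 F [-1.2  0.4 -0.3]
 shift now [0.002 0.032 0.056] turn [-0.0014 -0.0009 -0.0017] shift after turn [0.002 0.032 0.056]
```

Request:
apply_moves:
  steps:
    - [[0,0.025,0],[0,0,0],0]
    - [[0,0,0.02],[0,0,0],0]
    - [[0,0,0.01],[0,0,0],0]
    - [[0,0,0.01],[0,0,0],0]
    - [[0,0,0.008],[0,0,0],0]
    - [[0,0,0.005],[0,0,0],0]
    - [[0,0,0],[0,0,0],0]
    - [[0,0,0],[0,0,0],0]

```text
clock: 8.25
eef_pos: [0.5095, 0.4787, 0.0347]
tool_rot: [0.019, 1.0, -0.0, 0.0]
ft_force: [-0.6, -1.1, -0.9]
grip_width: 0.0134
grasp_force: 59.1
```

Run:
```python
from h import *
go([.5085,.478,.030],178)
im,d=snap('scene','s3',(250,60,450,210),4)
```

```text
t 8.25 pos [0.5095 0.4787 0.0347] yaw 177.8 w 0.0134 gf 59.1 F [-0.6 -1.1 -0.9]
 shift now [ 0.005 -0.004  0.023] turn [-0.0002  0.0002 -0.0013] shift after turn [ 0.005 -0.004  0.023]
```

View pics/s3.png

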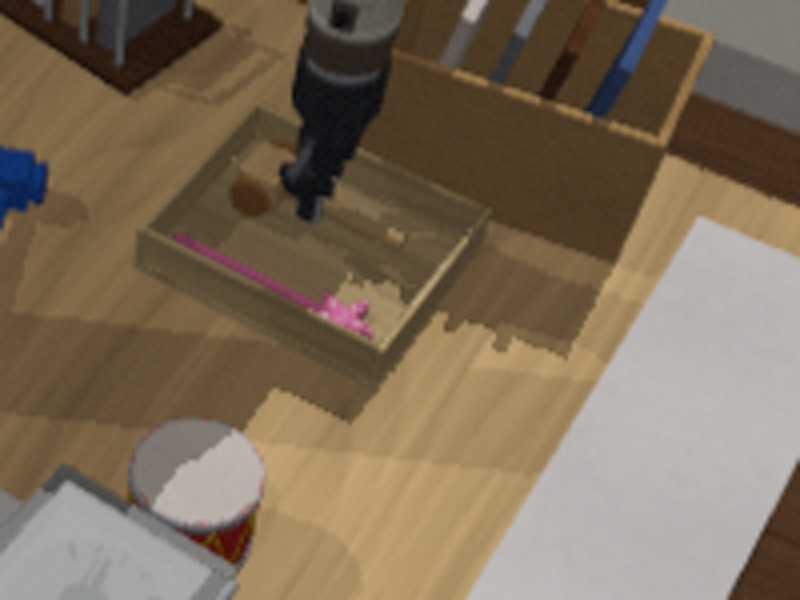

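The hammer is inside the tray's free half, head at (255,190) and tip at (395,235), just above the floor. I'll lower the last few millimetres.

Request:
apply_moves:
  steps:
    - [[0,0,0.008],[0,0,0],0]
    - [[0,0,0.006],[0,0,0],0]
    - [[0,0,0.005],[0,0,0],0]
    - [[0,0,0.003],[0,0,0],0]
    - [[0,0,0],[0,0,0],0]
    - [[0,0,0],[0,0,0],0]
    - [[0,0,0],[0,0,0],0]
    - [[0,0,0],[0,0,0],0]

```text
clock: 8.97
eef_pos: [0.5097, 0.4787, 0.0305]
tool_rot: [0.019, 1.0, -0.0, 0.0]
ft_force: [0.0, -1.0, 3.5]
grip_width: 0.0139
grasp_force: 59.5
```

Request:
apply_moves:
  steps:
    - [[0,0,0],[0,0,0],0.45]
    - [[0,0,0],[0,0,0],0.45]
    - [[0,0,0],[0,0,0],0.45]
    - [[0,0,0],[0,0,0],0.45]
    - [[0,0,-0.1],[0,0,0],0.45]
    - [[0,0,-0.2],[0,0,0],0.45]
    - [[0,0,-0.2],[0,0,0],0.45]
    - [[0,0,-0.2],[0,0,0],0.45]

```text
clock: 9.63
eef_pos: [0.5089, 0.4785, 0.1706]
tool_rot: [0.019, 1.0, -0.001, -0.001]
ft_force: [0.6, 1.1, 0.2]
grip_width: 0.0383
grasp_force: 0.0
```

Run:
```python
from h import *
go([.45,.1,.26],90); print(bot.get_obs()['joint_pos'].round(2))
```

```text
t 9.63 pos [0.5089 0.4785 0.1706] yaw 177.8 w 0.0383 gf 0.0 F [0.6 1.1 0.2]
 shift now [ 0.221 -1.903 -0.443] turn [-8.000e-04  2.000e-04  4.877e-01] shift after turn [-1.892 -0.294 -0.447]
[ 0.75  0.69  0.5   1.39 -0.    0.79]
```

Hammer released on the tray floor. Now I'll retreat towards the front of the guard with the fingers closed.

Request:
apply_moves:
  steps:
    - [[0.034,-0.19,-0.035],[0,0,0],0]
    - [[0.034,-0.19,-0.035],[0,0,0],0]
    - [[0.034,-0.19,-0.035],[0,0,0],0]
    - [[0.034,-0.19,-0.035],[0,0,0],0]
    - [[0.034,-0.19,-0.035],[0,0,0],0]
    - [[0.034,-0.19,-0.035],[0,0,0],0]
    - [[0.034,-0.19,-0.035],[0,0,0],0]
    - [[0.034,-0.19,-0.035],[0,0,0],0]

```text
clock: 10.3
eef_pos: [0.4424, 0.1756, 0.2266]
tool_rot: [0.019, 1.0, -0.0, 0.0]
ft_force: [0.7, -0.5, 0.1]
grip_width: -0.0002
grasp_force: 0.0
```

Request:
apply_moves:
  steps:
    - [[0.034,-0.19,-0.035],[0,0,0],0]
    - [[0.034,-0.19,-0.035],[0,0,0],0]
    - [[0.034,-0.19,-0.035],[0,0,0],0]
    - [[0.034,-0.19,-0.035],[0,0,0],0]
    - [[0.034,-0.19,0],[0,0,0],0]
    - [[0,0,0],[0,-0.0389,0],0]
    - [[0,0,0],[0,-0.0389,0],0]
    - [[0,0,0],[0,-0.0389,0],0]

```text
clock: 10.97
eef_pos: [0.4027, -0.0125, 0.2551]
tool_rot: [0.021, 0.982, -0.004, 0.186]
ft_force: [-0.9, 0.1, 0.3]
grip_width: 0.0001
grasp_force: 0.0
```

```bash
cat >> h.py <<'E'
def pit(psi,a): return down(psi)*R.from_euler('y',-a,degrees=True)   # a>0: points forward when psi~180
E
python3 - <<'E'
from h import *
print(bot.get_obs()['joint_pos'].round(2))
snap('scene','s4')
im,d=snap('top','t4')
go([.434,-.021,.135],Rt=pit(176.5,50))
E
```

```text
[-0.03 -0.24 -0.53  0.91 -0.01  0.01]
t 11.07 pos [ 0.3947 -0.0115  0.25  ] yaw 177.7 w 0.0001 gf 0.0 F [-1.3 -0.7 -0.1]
 shift now [ 0.017 -0.039  0.608] turn [ 0.0038 -0.1631  0.0057] shift after turn [ 0.312 -0.035  0.522]
```

View pics/s4.png

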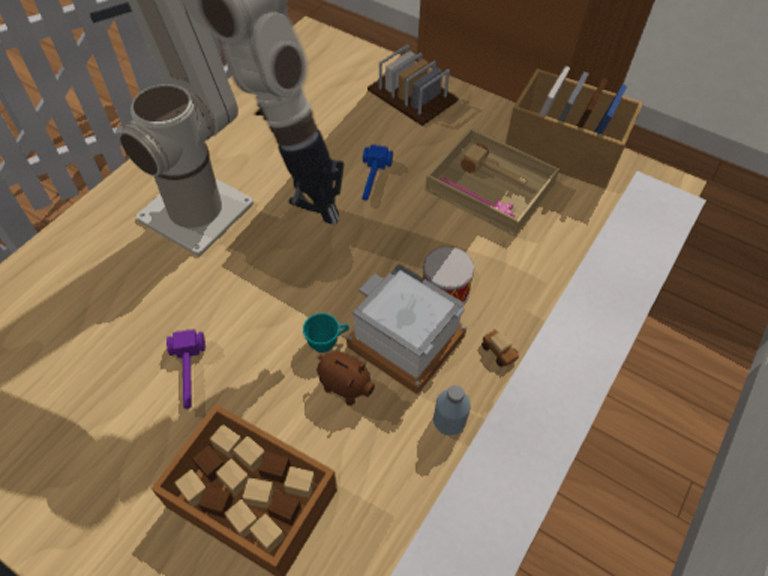

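The hammer lies in the tray at (480,158) with the wand undisturbed. The guard is shut and bare, with its lip at (375,287).

Request:
apply_moves:
  steps:
    - [[0,0,0],[0.0008,-0.033,0.001],0]
    - [[0,0,0],[0.0008,-0.033,0.001],0]
    - [[0,0,0],[0.0008,-0.033,0.001],0]
    - [[0,0,0],[0.0008,-0.033,0.001],0]
    - [[0,0,0],[0.0008,-0.031,0.001],0]
    - [[0.104,-0.012,0.174],[0,0,0],0]
    - [[0.104,-0.012,0.174],[0,0,0],0]
    - [[0.104,-0.012,0.174],[0,0,0],0]

```text
clock: 11.73
eef_pos: [0.4612, -0.0209, 0.1643]
tool_rot: [0.026, 0.909, -0.013, 0.417]
ft_force: [1.6, 0.2, 1.4]
grip_width: -0.0001
grasp_force: 0.0
```

Run:
```python
from h import *
P=cloud('top',np.load('pics/t4.npz')['d'])[115:200,215:300].reshape(-1,3)
gg=P[abs(P[:,2]-.122)<.005]; print(len(gg),cv2.minAreaRect((gg[:,:2]*1000).astype(np.float32)),gg.min(0),gg.max(0))
l=gg[gg[:,0]<.503]; print('lip',l.min(0),l.max(0))
print(bot.get_obs()['joint_pos'].round(2))
go([.480,-.021,.097],Rt=pit(176.5,50))
```

```text
2859 ((573.1485595703125, -26.764419555664062), (143.9622802734375, 181.3108673095703), 86.05596160888672) [ 0.48113447 -0.10183506  0.11705063] [0.66741876 0.04850301 0.12696493]
lip [ 0.48113447 -0.09398524  0.11805835] [0.50288707 0.00252965 0.12638929]
[-0.03 -0.14 -1.08 -0.23 -0.02  0.02]
t 11.73 pos [ 0.4612 -0.0209  0.1643] yaw 176.8 w -0.0001 gf 0.0 F [1.6 0.2 1.4]
 shift now [0.194 0.006 0.291] turn [ 0.0004 -0.0041  0.0011] shift after turn [0.198 0.005 0.288]
```

The elbow is at its range limit, so the lip can't be hooked from below with a pitched tool this low. Instead I'll pinch the 50 mm lip by its sides with the tool pointing down and lift it part way.

Request:
apply_moves:
  steps:
    - [[0,0,-0.2],[0,0,0],0.6]
    - [[0,0,0],[0,0.0385,0],0.9]
    - [[0,0,0],[0,0.0385,0],0.9]
    - [[0,0,0],[0,0.0385,0],0.9]
    - [[0,0,0],[0,0.0385,0],0.9]
    - [[0,0,0],[0,0.0385,0],0.9]
    - [[0,0,0],[0,0.0385,0],0.9]
    - [[0,0,0],[0,0.0385,0],0.9]

```text
clock: 12.4
eef_pos: [0.4316, -0.0192, 0.1874]
tool_rot: [0.029, 0.999, -0.001, 0.016]
ft_force: [0.9, -0.2, 0.5]
grip_width: 0.0761
grasp_force: 0.0
```

Run:
```python
from h import *
print(bot.get_obs()['joint_pos'].round(2))
go([.492,-.0215,.117],176.3)
```

```text
[-0.04  0.12 -0.31  1.11 -0.    0.02]
t 12.4 pos [ 0.4316 -0.0192  0.1874] yaw 176.7 w 0.0761 gf 0.0 F [ 0.9 -0.2  0.5]
 shift now [-0.29   0.007  0.362] turn [-0.0006  0.0105  0.002 ] shift after turn [-0.302  0.008  0.352]
```

Request:
apply_moves:
  steps:
    - [[-0.15,0.004,0],[0,0.01,0.002],0.9]
    - [[-0.15,0.004,0],[0,0,0],0.9]
    - [[0,0,0.1],[0,0,0],0.9]
    - [[0,0,0.1],[0,0,0],0.9]
    - [[0,0,0.1],[0,0,0],0.9]
    - [[0,0,0.052],[0,0,0],0.9]
    - [[0,0,0],[0,0,0],0.9]
    - [[0,0,0],[0,0,0],0]

```text
clock: 13.07
eef_pos: [0.4905, -0.0215, 0.1164]
tool_rot: [0.032, 0.999, -0.001, 0.002]
ft_force: [0.1, -1.1, 0.8]
grip_width: 0.0665
grasp_force: 0.0
```

Request:
apply_moves:
  steps:
    - [[0,0,0],[0,0,0],0]
    - [[0,0,0],[0,0,0],0]
    - [[0,0,0],[0,0,0],0]
    - [[0,0,0],[0,0,0],0]
    - [[0,0,0],[0,0,0],0]
    - [[0,0,0],[0,0,0],0]
    - [[0,0,0],[0,0,0],0]
    - [[0,0,0],[0,0,0],0]

```text
clock: 13.73
eef_pos: [0.4911, -0.02, 0.1187]
tool_rot: [0.032, 0.999, 0.001, 0.005]
ft_force: [0.3, 5.4, 0.8]
grip_width: 0.0481
grasp_force: 61.6
```

Run:
```python
from h import *
go([.492,-.0215,.117],176.3)
```

```text
t 13.73 pos [ 0.4911 -0.02    0.1187] yaw 176.3 w 0.0481 gf 61.6 F [0.3 5.4 0.8]
 shift now [-0.005 -0.007  0.008] turn [0.0007 0.0033 0.0001] shift after turn [-0.005 -0.007  0.008]
```

Request:
apply_moves:
  steps:
    - [[-0.003,0,-0.074],[0,0,0],0]
    - [[-0.01,0,-0.073],[0,0,0],0]
    - [[-0.016,0,-0.072],[0,0,0],0]
    - [[-0.022,0,-0.07],[0,0,0],0]
    - [[-0.028,0,-0.068],[0,0,0],0]
    - [[-0.034,0,-0.066],[0,0,0],0]
    - [[-0.04,0,-0.062],[0,0,0],0]
    - [[-0.02,0,-0.03],[0,0,0],0]

```text
clock: 14.4
eef_pos: [0.5261, -0.0225, 0.2219]
tool_rot: [0.032, 0.999, 0.0, 0.006]
ft_force: [7.9, 4.1, -10.8]
grip_width: 0.0483
grasp_force: 64.5
```

Run:
```python
from h import *
go([.43,-.0215,.20],Rt=pit(176.5,45)); o=bot.get_obs();print(o['joint_pos'].round(2),o['ft_torque'])
```

```text
t 14.4 pos [ 0.5261 -0.0225  0.2219] yaw 176.3 w 0.0483 gf 64.5 F [  7.9   4.1 -10.8]
 shift now [ 0.481 -0.026  0.104] turn [-1.000e-04 -2.462e-01 -1.100e-03] shift after turn [ 0.417 -0.025 -0.262]
[-0.04  0.3   0.01  1.27  0.    0.02] [ 0.68508789 -0.96149503  0.15639858]
```

Request:
apply_moves:
  steps:
    - [[0,0,0],[0,0,0],0.9]
    - [[0,0,0],[0,0,0],0.9]
    - [[0,0,0],[0,0,0],0.9]
    - [[0,0,0],[0,0,0],0.9]
    - [[0.1,0,0],[0,0,0],0.9]
    - [[0.17,0,-0.1],[0,0,0],0.9]
    - [[0,0,0],[0,-0.0389,0],0]
    - [[0,0,0],[0,-0.0389,0],0]

```text
clock: 15.07
eef_pos: [0.4698, -0.0204, 0.241]
tool_rot: [0.033, 0.991, -0.005, 0.128]
ft_force: [-0.0, 0.4, -0.7]
grip_width: 0.0545
grasp_force: 0.0
```

Request:
apply_moves:
  steps:
    - [[0,0,0],[0,-0.0389,0],0]
    - [[0,0,0],[0,-0.0389,0],0]
    - [[0,0,0],[0,-0.0389,0],0]
    - [[0,0,0],[0,-0.0389,0],0]
    - [[0,0,0],[0,-0.0125,0],0]
    - [[0,0,0],[0,0,0],0]
    - [[0,0,0],[0,0,0],0]
    - [[0,0,0],[0,0,0],0]

```text
clock: 15.73
eef_pos: [0.4706, -0.0203, 0.2415]
tool_rot: [0.03, 0.925, -0.013, 0.379]
ft_force: [0.1, 0.5, 0.5]
grip_width: 0.0003
grasp_force: 0.0
```

Run:
```python
from h import *
print(bot.get_obs()['joint_pos'].round(2))
go([.473,-.0215,.244],Rt=pit(176.5,45))
go([.515,-.0215,.202],Rt=pit(176.5,45))
im,d=snap('scene','s5'); 
P=cloud('top',camera('top')[1])[110:210,220:300].reshape(-1,3); print(P[(P[:,2]>.125)&(P[:,0]>.5)&(P[:,2]<.3)&(P[:,0]<.7)&(P[:,1]>.01)].mean(0))
```

```text
[-0.02 -0.29 -0.83  0.25 -0.03  0.03]
t 15.73 pos [ 0.4706 -0.0203  0.2415] yaw 176.4 w 0.0003 gf 0.0 F [0.1 0.5 0.5]
 shift now [-0.018 -0.005 -0.   ] turn [-0.0015 -0.0025 -0.0006] shift after turn [-0.018 -0.005 -0.   ]
t 15.73 pos [ 0.4706 -0.0203  0.2415] yaw 176.4 w 0.0003 gf 0.0 F [0.1 0.5 0.5]
 shift now [-0.02   0.009  0.296] turn [-0.0015 -0.0025 -0.0006] shift after turn [-0.017  0.008  0.296]
[0.59208761 0.02681066 0.17581336]
```

View pics/s5.png

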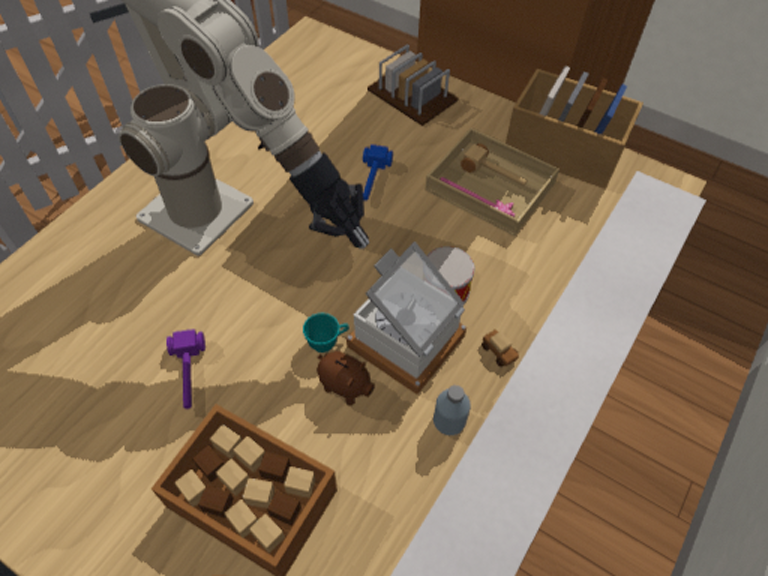

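The guard stands half open at about 38° (400,290). Its lip is at (385,262) and the gripper is just in front. Now I'll go under it and push it up.

Request:
apply_moves:
  steps:
    - [[-0.008,0.004,0.148],[0,0,0],0]
    - [[-0.008,0.004,0.148],[0,0,0],0]
    - [[-0.076,0,-0.016],[0,0,0],0]
    - [[-0.076,0,-0.016],[0,0,0],0]
    - [[-0.065,0,0.004],[0,0,0],0]
    - [[-0.065,0,0.004],[0,0,0],0]
    - [[-0.064,0,0.016],[0,0,0],0]
    - [[-0.064,0,0.016],[0,0,0],0]

```text
clock: 16.5
eef_pos: [0.5739, -0.0255, 0.2561]
tool_rot: [0.03, 0.926, -0.013, 0.377]
ft_force: [-0.3, 0.4, -0.7]
grip_width: -0.0003
grasp_force: 0.7
```

Request:
apply_moves:
  steps:
    - [[-0.06,0,0.026],[0,0,0],0]
    - [[-0.06,0,0.026],[0,0,0],0]
    - [[-0.054,0,0.037],[0,0,0],0]
    - [[-0.054,0,0.037],[0,0,0],0]
    - [[-0.047,0,0.045],[0,0,0],0]
    - [[-0.047,0,0.045],[0,0,0],0]
    - [[-0.01,0,0.01],[0,0,0],0]
    - [[0,0,0],[0,0,0],0]

```text
clock: 17.17
eef_pos: [0.6529, -0.0306, 0.2701]
tool_rot: [0.03, 0.925, -0.013, 0.378]
ft_force: [-0.1, 0.4, 0.4]
grip_width: -0.0001
grasp_force: 0.0
```

Run:
```python
from h import *
print(bot.get_obs()['joint_pos'].round(2))
go([.654,-.0215,.274],Rt=pit(176.5,45))
P=cloud('scene',camera('scene')[1])
q=P[(P[...,2]>.14)&(P[...,2]<.3)&(P[...,0]>.62)&(P[...,0]<.74)&(P[...,1]>-.11)&(P[...,1]<.05)]
for a in (.15,.19,.23,.26):
    s=q[abs(q[:,2]-a)<.02]; print(a,len(s),np.percentile(s[:,0],[5,50,95]).round(3))
```

```text
[-0.04  0.08 -0.44  0.28 -0.02  0.02]
t 17.17 pos [ 0.6529 -0.0306  0.2701] yaw 176.4 w -0.0001 gf 0.0 F [-0.1  0.4  0.4]
 shift now [-0.016  0.046 -0.012] turn [-0.0015 -0.0032 -0.0006] shift after turn [-0.016  0.046 -0.012]
0.15 100 [0.658 0.665 0.671]
0.19 139 [0.661 0.669 0.675]
0.23 157 [0.666 0.673 0.679]
0.26 287 [0.652 0.674 0.681]
```

Request:
apply_moves:
  steps:
    - [[0,0,-0.2],[0,0,0],0]
    - [[0,0,-0.2],[0,0,0],0]
    - [[0,0,-0.2],[0,0,0],0]
    - [[0,0.17,0],[0,0.0385,0],0]
    - [[0,0.17,0],[0,0.0385,0],0]
    - [[0,0.17,0],[0,0.0385,0],0]
    - [[0,0.17,0],[0,0.0385,0],0]
    - [[0,0.17,0],[0,0.0385,0],0]

```text
clock: 17.88
eef_pos: [0.5779, 0.1439, 0.3584]
tool_rot: [0.033, 0.995, -0.003, 0.089]
ft_force: [1.9, 0.1, -1.1]
grip_width: -0.0001
grasp_force: 0.0
```

Run:
```python
from h import *
go([.55,-.03,.22],176.5)
im,d=snap('top','t6',(215,110,315,185),6)
# fit timer marks: none; project expected points with assumed pose
```

```text
t 17.88 pos [0.5779 0.1439 0.3584] yaw 176.2 w -0.0001 gf 0.0 F [ 1.9  0.1 -1.1]
 shift now [ 0.204 -0.876  0.667] turn [-0.0003  0.0568 -0.0014] shift after turn [ 0.086 -0.876  0.692]
```

View pics/t6.png

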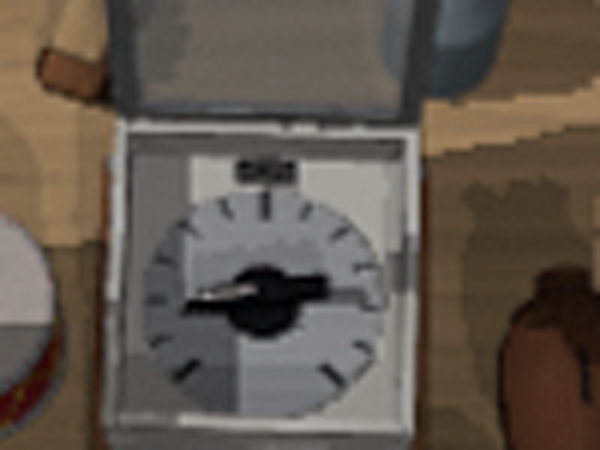

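The guard is up and the dial is clear. In the crop the hub centre is at (264,300) and the bar's tail end at (328,288). The white pointer half runs left to a nose near (192,304). The long marks are 30 at (266,206), 0 at (185,370) and 60 at (333,375).

Run:
```python
from h import *
c=lambda x,y:(215+x/6,110+y/6)
W=lambda x,y,z:onplane('top',*c(x,y),z)
m={k:W(*v,.085) for k,v in dict(m0=(185,370),m30=(266,206),m60=(333,375),m15=(158,299),m45=(367,298)).items()}
for k,v in m.items(): print(k,v.round(4))
pts=np.array(list(m.values()))[:3,:2]
A=np.c_[2*pts,np.ones(3)];s=np.linalg.solve(A,(pts**2).sum(1));print('circle centre',s[:2],'r',np.sqrt(s[2]+s[:2]@s[:2]))
print('hub',W(264,302,.09),'nose',W(191,305,.097),'tail top',W(328,288,.107),'lineA',W(255,290,.108),'lineB',W(197,298,.108))
z=np.load('pics/t6.npz');P=cloud('top',z['d'])[125:185,230:290].reshape(-1,3)
w=P[(abs(P[:,2]-.117)<.005)&(P[:,0]<.665)];print('walls',cv2.minAreaRect((w[:,:2]*1000).astype(np.float32)))
b=P[(P[:,2]>.098)&(P[:,2]<.11)&(np.hypot(P[:,0]-.58,P[:,1]+.028)<.04)];print('bar',len(b),b.mean(0),cv2.minAreaRect((b[:,:2]*1000).astype(np.float32)))
```

```text
m0 [0.5449 0.0101 0.085 ]
m30 [ 0.6256 -0.0317  0.085 ]
m60 [ 0.5399 -0.0603  0.085 ]
m15 [0.5807 0.0219 0.085 ]
m45 [ 0.5774 -0.0784  0.085 ]
circle centre [ 0.57658527 -0.02754846] r 0.04919596855813498
hub [ 0.57576079 -0.02873892  0.09      ] nose [0.57346846 0.0060741  0.097     ] tail top [ 0.57638619 -0.05870528  0.107     ] lineA [ 0.57637857 -0.02433332  0.108     ] lineB [0.57348118 0.00302727 0.108     ]
walls ((582.3103637695312, -27.583152770996094), (143.79629516601562, 151.00741577148438), 86.11257934570312)
bar 88 [ 0.57635912 -0.02643927  0.10542964] ((577.4241333007812, -24.36806869506836), (10.726997375488281, 66.12738800048828), 3.7880210876464844)
```

Request:
apply_moves:
  steps:
    - [[0,0,0],[0,0.0284,0],0.3]
    - [[0,0,0],[0,0.0284,0],0.3]
    - [[-0.009,-0.172,0.05],[0,0,0],0.3]
    - [[-0.009,-0.172,0.05],[0,0,0],0.3]
    - [[-0.009,-0.172,0.05],[0,0,0],0.3]
    - [[-0.009,-0.172,0.05],[0,0,0],0.3]
    - [[-0.009,-0.172,0.05],[0,0,0],0.3]
    - [[0,0,0],[0,0,-0.039],0.3]

```text
clock: 18.6
eef_pos: [0.575, -0.0359, 0.3031]
tool_rot: [-0.026, 1.0, -0.002, -0.002]
ft_force: [-0.9, 0.9, -0.3]
grip_width: 0.0259
grasp_force: 0.0
```

Request:
apply_moves:
  steps:
    - [[0,0,0],[0,0,-0.039],0.3]
    - [[0,0,0],[0,0,-0.039],0.3]
    - [[0,0,0],[0,0,-0.039],0.3]
    - [[0,0,0],[0,0,-0.039],0.3]
    - [[0,0,0],[0,0,-0.039],0.3]
    - [[0,0,0],[0,0,-0.039],0.3]
    - [[0,0,0],[0,0,-0.039],0.3]
    - [[0,0,0],[0,0,-0.039],0.3]

```text
clock: 19.27
eef_pos: [0.5762, -0.0301, 0.3056]
tool_rot: [-0.498, 0.867, -0.001, 0.0]
ft_force: [-0.8, -0.0, -0.1]
grip_width: 0.0256
grasp_force: 0.0
```

Request:
apply_moves:
  steps:
    - [[0,0,0.05],[0,0,-0.039],0.3]
    - [[0,0,0.05],[0,0,-0.039],0.3]
    - [[0,0,0.05],[0,0,-0.039],0.3]
    - [[0,0,0.05],[0,0,-0.039],0.3]
    - [[0,0,0.05],[0,0,-0.039],0.3]
    - [[0,0,0],[0,0,0],0.3]
    - [[0,0,0],[0,0,0],0.3]
    - [[0,0,0],[0,0,0],0.3]

```text
clock: 19.93
eef_pos: [0.5767, -0.0301, 0.2563]
tool_rot: [0.734, -0.68, 0.001, -0.0]
ft_force: [-0.2, 0.8, -0.4]
grip_width: 0.0251
grasp_force: 0.0
```

Run:
```python
from h import *
print(bot.get_obs()['joint_pos'].round(2))
go([.577,-.0276,.111],275)
```

```text
[-0.05  0.39  0.24  1.41 -0.   -1.7 ]
t 19.93 pos [ 0.5767 -0.0301  0.2563] yaw -85.6 w 0.0251 gf 0.0 F [-0.2  0.8 -0.4]
 shift now [-0.013 -0.001  0.727] turn [-0.0006 -0.0005 -0.0034] shift after turn [-0.012 -0.002  0.727]
```

Request:
apply_moves:
  steps:
    - [[-0.013,-0.001,0.15],[0,0,-0.0034],0.3]
    - [[0,0,0.17],[0,0,0],0.3]
    - [[0,0,0.17],[0,0,0],0.3]
    - [[0,0,0.12],[0,0,0],0.3]
    - [[0,0,0.08],[0,0,0],0.3]
    - [[0,0,0.037],[0,0,0],0.3]
    - [[0,0,0],[0,0,0],0]
    - [[0,0,0],[0,0,0],0]

```text
clock: 20.6
eef_pos: [0.5794, -0.0273, 0.1104]
tool_rot: [0.738, -0.675, 0.002, -0.002]
ft_force: [9.7, 0.4, -14.1]
grip_width: 0.0085
grasp_force: 61.9
```

Request:
apply_moves:
  steps:
    - [[0,0,0],[0,0,0],0]
    - [[0,0,0],[0,0,0],0]
    - [[0,0,0],[0,0,0],0]
    - [[0,0,0],[0,0,0],0]
    - [[0,0,0],[0,0,0],0]
    - [[0,0,0],[0,0,0],0]
    - [[0,0,0],[0,0,0],0]
    - [[0,0,0],[0,0,0],0]

```text
clock: 21.27
eef_pos: [0.5794, -0.0273, 0.1105]
tool_rot: [0.738, -0.675, 0.002, -0.002]
ft_force: [7.0, 1.0, -13.8]
grip_width: 0.0084
grasp_force: 62.1
```

Run:
```python
from h import *
go([.577,-.0276,.111],275); print(bot.get_obs()['ft_torque'].round(2))
```

```text
t 21.27 pos [ 0.5794 -0.0273  0.1105] yaw -84.9 w 0.0084 gf 62.1 F [  7.    1.  -13.8]
 shift now [ 0.     0.012 -0.003] turn [-0.0017 -0.0004  0.0006] shift after turn [ 0.     0.012 -0.003]
[ 0.19 -1.43  0.02]
```

Request:
apply_moves:
  steps:
    - [[0,-0.012,0.002],[0,0,0],0]
    - [[0,0,0],[0,0,0.03],0]
    - [[0,0,0],[0,0,0.039],0]
    - [[0,0,0],[0,0,0.039],0]
    - [[0,0,0],[0,0,0.039],0]
    - [[0,0,0],[0,0,0.039],0]
    - [[0,0,0],[0,0,0.039],0]
    - [[0,0,0],[0,0,0.039],0]

```text
clock: 21.93
eef_pos: [0.5787, -0.027, 0.1104]
tool_rot: [-0.401, 0.916, -0.0, -0.0]
ft_force: [-0.7, 2.4, -5.5]
grip_width: 0.008
grasp_force: 63.3
```

Run:
```python
from h import *
go([.5785,-.0276,.111],33); print(bot.get_obs()['ft_torque'].round(2))
```

```text
t 21.93 pos [ 0.5787 -0.027   0.1104] yaw -132.7 w 0.008 gf 63.3 F [-0.7  2.4 -5.5]
 shift now [ 0.003 -0.001 -0.003] turn [ 3.000e-04 -1.000e-04 -9.208e-01] shift after turn [-0.002  0.002 -0.003]
[0.36 0.33 0.08]
```

Request:
apply_moves:
  steps:
    - [[0,0,0],[0,0,0.039],0]
    - [[0,0,0],[0,0,0.039],0]
    - [[0,0,0],[0,0,0.039],0]
    - [[0,0,0],[0,0,0.039],0]
    - [[0,0,0],[0,0,0.039],0]
    - [[0,0,0],[0,0,0.039],0]
    - [[0,0,0],[0,0,0.039],0]
    - [[0,0,0],[0,0,0.039],0]

```text
clock: 22.6
eef_pos: [0.5784, -0.026, 0.1103]
tool_rot: [0.077, 0.997, 0.001, -0.0]
ft_force: [-1.4, 3.7, -4.9]
grip_width: 0.008
grasp_force: 63.3
```

Request:
apply_moves:
  steps:
    - [[0,0,0],[0,0,0.039],0]
    - [[0,0,0],[0,0,0.039],0]
    - [[0,0,0],[0,0,0.039],0]
    - [[0,0,0],[0,0,0.039],0]
    - [[0,0,0],[0,0,0.039],0]
    - [[0,0,0],[0,0,0.039],0]
    - [[0,0,0],[0,0,0.039],0]
    - [[0,0,0],[0,0,0.039],0]

```text
clock: 23.27
eef_pos: [0.579, -0.0252, 0.1104]
tool_rot: [0.537, 0.843, 0.001, -0.001]
ft_force: [0.3, 6.2, -6.4]
grip_width: 0.008
grasp_force: 63.1
```

Request:
apply_moves:
  steps:
    - [[0,0,0],[0,0,0.039],0]
    - [[0,0,0],[0,0,0.039],0]
    - [[0,0,0],[0,0,0.039],0]
    - [[0,0,0],[0,0,0.039],0]
    - [[0,0,0],[0,0,0.039],0]
    - [[0,0,0],[0,0,0.039],0]
    - [[0,0,0],[0,0,0.039],0]
    - [[0,0,0],[0,0,0],0]

```text
clock: 23.93
eef_pos: [0.5799, -0.0252, 0.1104]
tool_rot: [0.839, 0.544, 0.002, -0.001]
ft_force: [1.9, 4.7, -8.0]
grip_width: 0.0085
grasp_force: 62.9
```

Run:
```python
from h import *
go([.5785,-.0276,.111],33); print(bot.get_obs()['ft_torque'].round(2), bot.get_obs()['joint_pos'].round(2))
```

```text
t 23.93 pos [ 0.5799 -0.0252  0.1104] yaw 66.0 w 0.0085 gf 62.9 F [ 1.9  4.7 -8. ]
 shift now [-0.014 -0.002 -0.003] turn [-1.000e-04 -1.200e-03  1.832e-01] shift after turn [-0.013  0.006 -0.003]
[ 1.15 -0.5  -0.05] [-0.04  0.49 -0.01  1.08  0.    1.95]
```

Request:
apply_moves:
  steps:
    - [[0,0,0],[0,0,0.039],0]
    - [[0,0,0],[0,0,0.039],0]
    - [[0,0,0],[0,0,0.039],0]
    - [[0,0,0],[0,0,0.039],0]
    - [[0,0,0],[0,0,0.031],0]
    - [[0,0,0],[0,0,0],0]
    - [[0,0,0],[0,0,0],0]
    - [[0,0,0],[0,0,0],0]

```text
clock: 24.6
eef_pos: [0.5804, -0.0256, 0.1104]
tool_rot: [0.96, 0.28, 0.002, -0.001]
ft_force: [2.9, 4.7, -8.9]
grip_width: 0.0081
grasp_force: 62.8
```

Run:
```python
from h import *
go([.5785,-.0255,.111],176.1); print(bot.get_obs()['ft_torque'].round(2), bot.get_obs()['joint_pos'].round(2))
im,d=snap('scene','s7',(210,150,330,240),6)
```

```text
t 24.6 pos [ 0.5804 -0.0256  0.1104] yaw 32.5 w 0.0081 gf 62.8 F [ 2.9  4.7 -8.9]
 shift now [-0.008 -0.006 -0.003] turn [ 1.500e-03 -5.000e-04 -7.976e-01] shift after turn [ 0.01  -0.    -0.003]
[ 0.95 -0.61 -0.08] [-0.05  0.49 -0.01  1.07  0.    2.53]
```

View pics/s7.png

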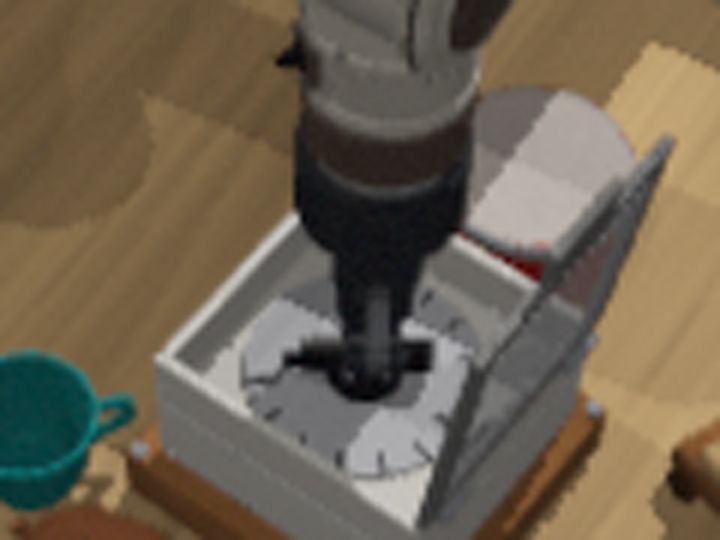

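The bar's nose points to (290,355), just past the 60 mark's radial line ending near (262,380). I'll compute the angle.

Run:
```python
from h import *
ax=np.array([.5785,-.0262])
f=lambda x,y,z:onplane('scene',210+x/6,150+y/6,z)
for n,a in dict(nose=(291,355,.097),nosetop=(291,350,.101),m60=(263,381,.085),next55=(255,352,.085)).items():
    p=f(*a); d=p[:2]-ax; print(n,p.round(4),np.hypot(*d).round(4),np.degrees(np.arctan2(d[1],d[0])).round(1))
T=-3.9
for k in (0,55,60,62): 
    a=np.radians(135-4.5*k+T); print(k,(proj('scene',[ax[0]+.046*np.cos(a),ax[1]+.046*np.sin(a),.085])[0]-[210,150])*6)
a=np.radians(32.5+180);print('tip exp',(proj('scene',[ax[0]+.039*np.cos(a),ax[1]+.039*np.sin(a),.097])[0]-[210,150])*6)
```

```text
nose [ 0.5519 -0.0445  0.097 ] 0.0323 -145.5
nosetop [ 0.5517 -0.0443  0.101 ] 0.0324 -145.9
m60 [ 0.5448 -0.0575  0.085 ] 0.046 -137.1
next55 [ 0.5327 -0.046   0.085 ] 0.0499 -156.7
0 [343.19155527 288.39482699]
55 [275.07419305 408.99770449]
60 [262.52886884 378.41777819]
62 [261.6107378  365.58834013]
tip exp [276.75047933 352.77781629]
```

The dial stands at about 278°, some 8° past the 60 mark. Now I'll turn back to 30 minutes, tool yaw 176.1.

Request:
apply_moves:
  steps:
    - [[0,0,0],[0,0,-0.039],0]
    - [[0,0,0],[0,0,-0.039],0]
    - [[0,0,0],[0,0,-0.039],0]
    - [[0,0,0],[0,0,-0.039],0]
    - [[0,0,0],[0,0,-0.039],0]
    - [[0,0,0],[0,0,-0.039],0]
    - [[0,0,0],[0,0,-0.039],0]
    - [[0,0,0],[0,0,-0.039],0]

```text
clock: 25.32
eef_pos: [0.5795, -0.0251, 0.1104]
tool_rot: [0.713, 0.701, 0.002, -0.001]
ft_force: [0.6, 5.9, -7.1]
grip_width: 0.0087
grasp_force: 63.1
```

Request:
apply_moves:
  steps:
    - [[0,0,0],[0,0,-0.039],0]
    - [[0,0,0],[0,0,-0.039],0]
    - [[0,0,0],[0,0,-0.039],0]
    - [[0,0,0],[0,0,-0.039],0]
    - [[0,0,0],[0,0,-0.039],0]
    - [[0,0,0],[0,0,-0.039],0]
    - [[0,0,0],[0,0,-0.039],0]
    - [[0,0,0],[0,0,-0.039],0]

```text
clock: 25.98
eef_pos: [0.5786, -0.0255, 0.1104]
tool_rot: [0.299, 0.954, 0.001, -0.001]
ft_force: [-0.9, 3.6, -5.4]
grip_width: 0.0084
grasp_force: 63.3
```

Request:
apply_moves:
  steps:
    - [[0,0,0],[0,0,-0.039],0]
    - [[0,0,0],[0,0,-0.039],0]
    - [[0,0,0],[0,0,-0.037],0]
    - [[0,0,0],[0,0,-0.03],0]
    - [[0,0,0],[0,0,-0.018],0]
    - [[0,0,0],[0,0,0],0]
    - [[0,0,0],[0,0,0],0]
    - [[0,0,0],[0,0,0],0]

```text
clock: 26.65
eef_pos: [0.5783, -0.0261, 0.1103]
tool_rot: [0.051, 0.999, 0.001, -0.0]
ft_force: [-2.8, 4.2, -4.2]
grip_width: 0.0084
grasp_force: 63.6
```

Run:
```python
from h import *
go([.5785,-.0255,.111],176.1); print(bot.get_obs()['ft_torque'].round(2), bot.get_obs()['joint_pos'].round(2))
```

```text
t 26.65 pos [ 0.5783 -0.0261  0.1103] yaw 174.1 w 0.0084 gf 63.6 F [-2.8  4.2 -4.2]
 shift now [-0.     0.003 -0.003] turn [ 0.0004 -0.0002 -0.0111] shift after turn [-0.001  0.003 -0.003]
[1.05 0.66 0.06] [-0.05  0.49 -0.01  1.08  0.    0.06]
```

Request:
apply_moves:
  steps:
    - [[0,0,0],[0,0,-0.0111],0]
    - [[0,0,0],[0,0,0],0]
    - [[0,0,0],[0,0,0],0]
    - [[0,0,0],[0,0,0],0.3]
    - [[0,0,0],[0,0,0],0.3]
    - [[0,0,0],[0,0,0],0.3]
    - [[0,0,-0.05],[0,0,0],0.3]
    - [[0,0,-0.15],[0,0,0],0.3]

```text
clock: 27.32
eef_pos: [0.5766, -0.0276, 0.1471]
tool_rot: [0.034, 0.999, -0.001, -0.003]
ft_force: [-1.6, 0.3, 0.2]
grip_width: 0.0256
grasp_force: 0.0
```

Request:
apply_moves:
  steps:
    - [[0,0,-0.2],[0,0,0],0]
    - [[0,0,-0.2],[0,0,0],0]
    - [[0,0,-0.2],[0,0,0],0]
    - [[0,0.1,-0.16],[0,0,0],0]
    - [[0,0.2,-0.05],[0,0,0],0]
    - [[0,0.2,0],[0,0,0],0]
    - [[0,0.2,0],[0,0,0],0]
    - [[0,0.2,0],[0,0,0],0]

```text
clock: 27.98
eef_pos: [0.5915, 0.1537, 0.3142]
tool_rot: [0.034, 0.999, -0.0, 0.003]
ft_force: [0.7, -0.7, 0.5]
grip_width: -0.0001
grasp_force: 0.0
```

Run:
```python
from h import *
go([.59,-.03,.36],176.1)
im,d=snap('top','t8',(215,100,315,175),6)
P=cloud('scene',camera('scene')[1])
q=P[(P[...,2]>.13)&(P[...,2]<.31)&(P[...,0]>.62)&(P[...,0]<.74)&(P[...,1]>-.11)&(P[...,1]<.04)]
for a in (.15,.19,.23,.27):
    s=q[abs(q[:,2]-a)<.015]; print(a,len(s),np.percentile(s[:,0],[5,50,95]).round(3))
print(q[:,2].max())
```

```text
t 27.98 pos [0.5915 0.1537 0.3142] yaw 176.1 w -0.0001 gf 0.0 F [ 0.7 -0.7  0.5]
 shift now [-0.057 -0.917 -0.228] turn [-0.0002  0.0017 -0.0002] shift after turn [-0.055 -0.917 -0.229]
0.15 98 [0.657 0.664 0.67 ]
0.19 108 [0.661 0.669 0.674]
0.23 119 [0.666 0.674 0.679]
0.27 159 [0.669 0.677 0.682]
0.2970262237598108
```

View pics/t8.png

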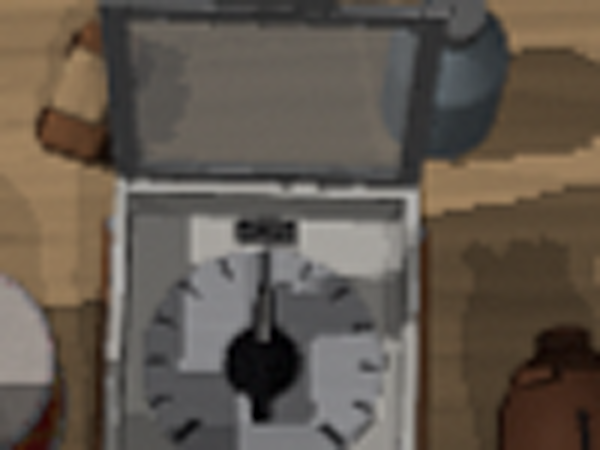

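The dial's pointer, its white line from (264,340) to (266,285), meets the thick 30 mark at (266,262). Tray, drum and piggy look unmoved. Guard at about 97°. I'll verify the angle numerically and prepare the closing.

Run:
```python
from h import *
z=np.load('pics/t8.npz');d=z['d'];P=cloud('top',d)
b=(P[...,2]>.1)&(P[...,2]<.112)&(np.hypot(P[...,0]-.5785,P[...,1]+.027)<.036); q=P[b]; print(len(q),q.mean(0),cv2.minAreaRect((q[:,:2]*1000).astype(np.float32)),cv2.fitLine(q[:,:2].astype(np.float32),2,0,.001,.001).ravel())
w=P[(abs(P[...,2]-.117)<.004)&(P[...,0]<.655)&(P[...,0]>.49)&(abs(P[...,1]+.027)<.08)];print('walls',cv2.minAreaRect((w[:,:2]*1000).astype(np.float32)))
# side walls
for s in (1,-1):
    v=w[(s*(w[:,1]+.027)>.06)&(w[:,0]>.52)&(w[:,0]<.64)]; print(len(v),np.degrees(np.arctan(np.polyfit(v[:,0],v[:,1],1)[0])))
go([.703,-.033,.36],176.1)
```

```text
84 [ 0.57554511 -0.0272339   0.10689694] ((576.5506591796875, -27.174840927124023), (8.533183097839355, 60.96461868286133), 87.719970703125) [ 0.99832976 -0.05777274  0.57554513 -0.0272339 ]
walls ((581.6766967773438, -27.7210693359375), (143.83839416503906, 149.38124084472656), 86.0135726928711)
87 -3.6941866072261287
90 -4.159925861181553
t 28.08 pos [0.5911 0.1582 0.3126] yaw 176.6 w -0.0001 gf 0.0 F [-0.1 -0.3 -0.2]
 shift now [-0.617 -0.92  -0.236] turn [0.0003 0.001  0.0025] shift after turn [-0.623 -0.916 -0.237]
```

Request:
apply_moves:
  steps:
    - [[0,0,-0.12],[0,0,0.002],0]
    - [[0,0,-0.12],[0,0,0],0]
    - [[0,0,0],[0,-0.035,0],0]
    - [[0,0,0],[0,-0.035,0],0]
    - [[0,0,0],[0,-0.035,0],0]
    - [[0,0,0],[0,-0.034,0],0]
    - [[0,0,0],[0,0,0],0]
    - [[0,0,0],[0,0,0],0]

```text
clock: 28.75
eef_pos: [0.5887, 0.1517, 0.3598]
tool_rot: [0.036, 0.976, -0.009, 0.215]
ft_force: [1.3, -0.5, 0.6]
grip_width: 0.0004
grasp_force: 0.0
```

Run:
```python
from h import *
print(bot.get_obs()['joint_pos'].round(2))
go([.679,-.034,.357],Rt=pit(176.1,25))
```

```text
[ 0.33  0.13  0.07  1.1  -0.17  0.37]
t 28.75 pos [0.5887 0.1517 0.3598] yaw 175.9 w 0.0004 gf 0.0 F [ 1.3 -0.5  0.6]
 shift now [-0.463 -0.893  0.233] turn [-0.0013 -0.0005 -0.0012] shift after turn [-0.459 -0.896  0.23 ]
```

Request:
apply_moves:
  steps:
    - [[-0.077,-0.149,0.038],[0,0,0],0]
    - [[-0.077,-0.149,0.038],[0,0,0],0]
    - [[-0.077,-0.149,0.038],[0,0,0],0]
    - [[-0.077,-0.149,0.038],[0,0,0],0]
    - [[-0.077,-0.149,0.038],[0,0,0],0]
    - [[-0.077,-0.149,0.038],[0,0,0],0]
    - [[0,0,0],[0,0,0],0]
    - [[0,0,0],[0,0,0],0]

```text
clock: 29.42
eef_pos: [0.6834, -0.0365, 0.3593]
tool_rot: [0.038, 0.975, -0.009, 0.218]
ft_force: [-1.0, 0.7, -0.5]
grip_width: -0.0002
grasp_force: 0.0
```

Run:
```python
from h import *
print(bot.get_obs()['joint_pos'].round(2))
go([.706,-.0355,.301],Rt=pit(176.1,25))
```

```text
[-0.05  0.26  0.23  1.09 -0.01  0.03]
t 29.42 pos [ 0.6834 -0.0365  0.3593] yaw 175.5 w -0.0002 gf 0.0 F [-1.   0.7 -0.5]
 shift now [0.022 0.014 0.312] turn [-0.0015  0.0008 -0.0028] shift after turn [0.022 0.013 0.312]
```

Request:
apply_moves:
  steps:
    - [[0,0.013,0.1],[0,0,0],0]
    - [[0,0,0.12],[0,0,0],0]
    - [[0,0,0.092],[0,0,0],0]
    - [[0.07,0,-0.01],[0,0,0],0]
    - [[0.1,0,-0.02],[0,0,0],0]
    - [[0.1,0,-0.02],[0,0,0],0]
    - [[0.1,0,-0.02],[0,0,0],0]
    - [[0,0,0],[0,0,0],0]

```text
clock: 30.08
eef_pos: [0.6324, -0.0262, 0.283]
tool_rot: [0.035, 0.976, -0.008, 0.216]
ft_force: [0.1, -0.9, -0.8]
grip_width: -0.0001
grasp_force: 0.0
```

Run:
```python
from h import *
go([.6008,-.029,.2773],Rt=pit(176.1,25))
P=cloud('scene',camera('scene')[1])
q=P[(P[...,2]>.14)&(P[...,2]<.31)&(P[...,0]>.5)&(P[...,0]<.74)&(P[...,1]>.0)&(P[...,1]<.04)]
for a in (.15,.19,.23,.27):
    s=q[abs(q[:,2]-a)<.01]; print(a,len(s),np.percentile(s[:,0],[5,50,95]).round(3) if len(s) else '')
```

```text
t 30.08 pos [ 0.6324 -0.0262  0.283 ] yaw 175.9 w -0.0001 gf 0.0 F [ 0.1 -0.9 -0.8]
 shift now [ 0.154 -0.025 -0.04 ] turn [-0.0007 -0.0004 -0.001 ] shift after turn [ 0.154 -0.024 -0.041]
0.15 45 [0.655 0.658 0.661]
0.19 52 [0.643 0.647 0.65 ]
0.23 45 [0.634 0.636 0.64 ]
0.27 35 [0.622 0.626 0.629]
```

Request:
apply_moves:
  steps:
    - [[0.077,-0.012,-0.02],[0,0,0],0]
    - [[0.077,-0.012,-0.02],[0,0,0],0]
    - [[0.098,0,0.011],[0,0,0],0]
    - [[0.098,0,0.011],[0,0,0],0]
    - [[0.091,0,0.035],[0,0,0],0]
    - [[0.091,0,0.035],[0,0,0],0]
    - [[0.079,0,0.058],[0,0,0],0]
    - [[0.079,0,0.058],[0,0,0],0]

```text
clock: 30.8
eef_pos: [0.5263, -0.0238, 0.1956]
tool_rot: [0.035, 0.975, -0.008, 0.219]
ft_force: [1.7, 0.2, 0.2]
grip_width: 0.0001
grasp_force: 0.3
```

Run:
```python
from h import *
print(bot.get_obs()['joint_pos'].round(2))
go([.5113,-.024,.143],Rt=pit(176.1,25))
```

```text
[-0.04  0.03 -0.49  0.61 -0.02  0.03]
t 30.8 pos [ 0.5263 -0.0238  0.1956] yaw 175.9 w 0.0001 gf 0.3 F [1.7 0.2 0.2]
 shift now [ 0.18  -0.006  0.206] turn [-0.0008  0.0019 -0.0012] shift after turn [ 0.179 -0.006  0.207]
```

Request:
apply_moves:
  steps:
    - [[0.06,0,0.06],[0,0,0],0]
    - [[0.05,0,0.06],[0,0,0],0]
    - [[0.04,0,0.05],[0,0,0],0]
    - [[0.03,0,0.036],[0,0,0],0]
    - [[0.004,0,0.008],[0,0,0],0]
    - [[0.002,0,0.005],[0,0,0],0]
    - [[0,0,0],[0,0,0],0]
    - [[0,0,0],[0,0,0],0]

```text
clock: 31.47
eef_pos: [0.5112, -0.0228, 0.1411]
tool_rot: [0.035, 0.975, -0.008, 0.219]
ft_force: [-10.1, 0.5, 12.2]
grip_width: -0.0004
grasp_force: 6.7
```

Run:
```python
from h import *
go([.5113,-.024,.140],Rt=pit(176.1,25))
```

```text
t 31.47 pos [ 0.5112 -0.0228  0.1411] yaw 175.9 w -0.0004 gf 6.7 F [-10.1   0.5  12.2]
 shift now [ 0.002 -0.006  0.005] turn [-0.0009  0.0016 -0.0012] shift after turn [ 0.002 -0.006  0.005]
```

Request:
apply_moves:
  steps:
    - [[0,0,-0.1],[0,0,0],0]
    - [[0,0,-0.2],[0,0,0],0]
    - [[0,0,-0.2],[0,0,0],0]
    - [[0,0.2,-0.05],[0,0,0],0]
    - [[0,0.2,0],[0,0,0],0]
    - [[0,0.2,0],[0,0,0],0]
    - [[0,0.2,0],[0,0,0],0]
    - [[0,0.1,0],[0,0,0],0]

```text
clock: 32.13
eef_pos: [0.4777, 0.1652, 0.2404]
tool_rot: [0.034, 0.975, -0.006, 0.219]
ft_force: [0.1, 0.9, -0.2]
grip_width: -0.0001
grasp_force: 0.0
```

Run:
```python
from h import *
o=bot.get_obs();print(o['eef_pos'],o['ft_force'])
im,d=snap('top','t9'); P=cloud('top',d)
P0=cloud('top',np.load('pics/t4.npz')['d'])
for n,Q in (('now',P),('shut0',P0)):
    q=Q[115:200,215:300].reshape(-1,3); g=q[(abs(q[:,2]-.122)<.01)&(q[:,1]<.05)&(q[:,0]>.475)]
    print(n,len(g),[g[(g[:,0]>a)&(g[:,0]<a+.02)][:,2].mean().round(4) for a in (.48,.505,.52,.645)])
diff=np.abs(d-np.load('pics/t0.npz')['d'])
snap('scene','s9')
```

```text
[0.47772406 0.16524368 0.2403551 ] [ 0.13797503  0.88523986 -0.208468  ]
now 2893 [np.float64(0.1221), np.float64(0.1218), np.float64(0.122), np.float64(0.1219)]
shut0 2886 [np.float64(0.1218), np.float64(0.1219), np.float64(0.1219), np.float64(0.1219)]
```

View pics/s9.png

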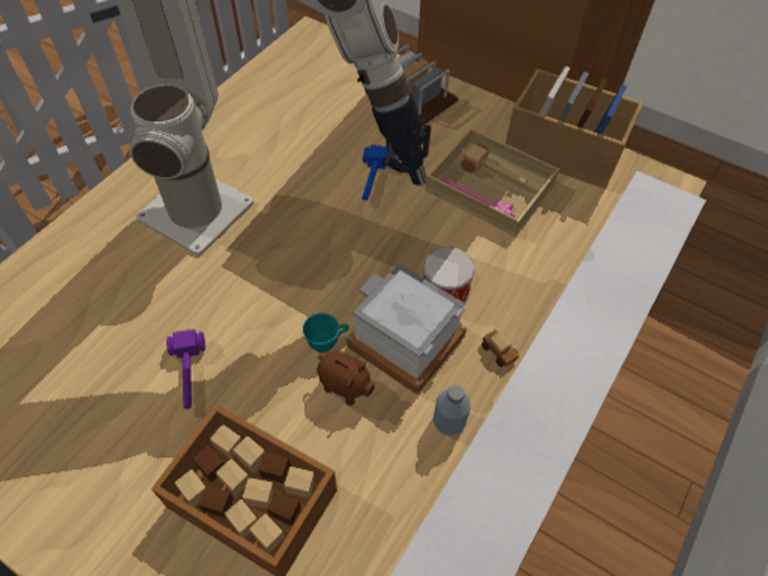

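The guard is shut at the same height profile as before (405,310) and the hammer is in the tray at (478,158). The other toys are where they were, and the arm is clear of everything.

```bash
python3 -c "
from workcell import bot
print(bot.job_done())"
```

```text
the job is handed in; nothing more can be done
None
```

The job is handed in at about 32 s of the 72 s: the hammer lies in the tray, the dial was wound to about 62 and turned back to 30 (within about half a minute by camera), and the guard is fully shut with the other toys unmoved. I viewed 12 pictures, two over the limit of 10.

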